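# Centre a sample bottle on the balance pan and record

### The job

The small amber sample bottle stands off-centre on the round pan of the balance. With light taps of the fingertips low on its side, slide it to the middle of the pan, so that seen from above it stands inside the dark ring, without gripping, lifting or toppling it; then, with the fingers off the bottle, press the green button fully down to record the weight, and let it go. Leave the other things on the bench where they are.

Things in the scene. Friction and masses are not known exactly. Their poses are not given: they have to be found in the camera images.
- bottle: Bottle to centre: amber glass, white cap, 68 mm tall, about 90 g. Origin: centre of its underside, z up its axis. Narrow foot 26 mm in diameter, 5 mm high, flaring to a 40 mm body from 9 to 46 mm up; 29 mm cap from 54 to 68 mm. Slides if pushed low on the body (under 18 mm above the pan), rocks over its foot if pushed higher; more than 8 N of touch is too hard.
- pan_top (a point): Centre of the top face of the weighing pan, a fixed steel disc 76 mm in diameter, 8 mm thick; z up. The top is 58 mm above the bench and 18 mm above the balance's housing. A thin dark ring of 52 mm inner diameter is printed around the centre. The bottle starts 14 to 20 mm off this centre, in any direction.
- balance: Compact laboratory balance, fixed: grey housing 200 mm (its x) by 160 mm (its y), flat top 40 mm above the bench. Origin under the middle of the housing at bench height, x pointing from the front (display, button) to the rear (pan). Pan centre at x = +45 mm, y = 0.
- record_top (a point): Centre of the top of the green push button, 26 mm in diameter, on the front deck of the balance beside the display; z up. It is pressed straight down, 6 mm deep.
- record (a joint): Travel of the green button: 0 up, 0.006 m fully down; a spring (about 3 N at the bottom) returns it.
- spare_bottle: Bystander: a like bottle of green glass with a black cap, 68 mm tall, 40 mm diameter, standing on the bench on the y side of the balance. Origin at the centre of its underside.
- loose_cap: Bystander: a loose white cap, 29 mm diameter, 12 mm high, lying on the front deck of the balance on the other side of the display from the button. Origin at the centre of its underside.
- cal_weight: Bystander: a brass calibration weight, 28 mm diameter, 48 mm tall, standing on the bench on the -y side of the balance. Origin at the centre of its underside.
- marker: Bystander: a white marker pen with a blue cap, about 125 mm long and 12 mm thick, lying on the bench. Origin under its middle, x along the pen.

How it is judged:
On the way, in this order (a step that is already met when the one before it is completed fails the run):
1. the bottle stands upright and at rest within 6 mm of the pan's centre, the fingers off it (horizontal distance between bottle and pan_top below 0.006 m and z of bottle in the frame of pan_top between -0.003 and 0.003 m and angle between bottle's own z axis and vertical below 0.08 rad and linear speed of bottle below 0.01 m/s and contact force between the fingers and bottle below 0.05 N), for 0.3 s.
2. the green button is pressed down (5 of its 6 mm) with the bottle still centred (value of joint record above 0.005 m and horizontal distance between bottle and pan_top below 0.006 m), for 0.05 s.
At the end, for the whole second after the job is handed in: The bottle stands upright (within 0.08 rad) and at rest on the pan, within 6 mm of its centre; the button has been pressed afterwards and is up again; the bystanders are within 20 mm of where they were (all of step 1 and value of joint record below 0.0015 m and distance of each of spare_bottle, loose_cap, cal_weight, marker from where it was at the start of the episode below 0.02 m); the robot touches nothing.
It fails at once if the bottle is toppled (tilted more than 0.35 rad) (angle between bottle's own z axis and vertical above 0.35 rad).
It fails at once if the bottle is lifted more than 10 mm off the pan (z of bottle in the frame of pan_top above 0.01 m).
It fails at once if the bottle leaves the pan (z of bottle in the frame of pan_top below -0.006 m or horizontal distance between bottle and pan_top above 0.038 m).
It fails at once if the bottle is gripped or struck hard (more than 8 N from the fingers) (contact force between the fingers and bottle above 8 N).
It fails at once if a bystander is moved more than 20 mm or toppled (distance of any of spare_bottle, loose_cap, cal_weight, marker from where it was at the start of the episode above 0.02 m or angle between any of spare_bottle, cal_weight's own z axis and vertical above 0.5 rad).
It also fails if it takes over 51 s, if anything falls off the work surface, if the arm or the gripper's body presses on something with over 40 N, if the wrist force passes 120 N, or if a joint passes its speed limit or range.

### The arm

A 7-joint arm with a two-finger parallel gripper is mounted at the origin on the work surface. World frame = base frame: x ahead of the robot, y to its left, z up, the work surface at z = 0. Lengths are in m, angles in rad, forces in N, time in s.
With the tool pointing down it reaches from about 0.425 to 0.875 m from the base axis. Payload 8.4 kg.
Tool frame: the origin (TCP) lies at the very end of the fingers, on their centre line; the grasp point (between the pads) lies 19 mm behind it; z points along the fingers, y is the line along which they close (so a half turn about z gives the same grasp; the last joint's range is limited). The gripper opens to 85 mm and grips with 20 to 120 N. Pads are 22 mm wide; open, the fingers measure 114 mm over their backs; the gripper's body (76 mm by 85 mm) begins 54 mm behind the grasp point. The pads swing forward as they close: fully open they stand 13 mm farther back than shut.
Start: joints at [1.045, 0.333, 0.04, 1.465, -0.013, 1.343, -0.059], TCP at [0.269, -0.592, 0.231] pointing down, gripper open.
Joint ranges: [-2.58, 2.58], [-0.38, 2.09], [-1.3, 1.39], [0.25, 2.4], [-1.5, 4.64], [0.08, 2.09], [-2.65, 2.65]. Speed limits (rad/s): [2.22, 2.22, 2.79, 2.79, 3.14, 3.14, 3.14].

### API

Orientations are given as a unit quaternion [x, y, z, w].
In Python, from workcell import ctrl gives the robot as it stands. The module is installed in compiled form; this text tells all that it offers. Calls block until the motion is done:
- ctrl.reach(position, orientation): joint-space move of the TCP to a pose.
- ctrl.move_linear(position, rotation=None, vel=0.15, threshold=None): straight line of the TCP; rotation=None keeps the orientation; vel is the mean speed in m/s. With threshold (N) it stops when the force on the tool has changed by that much, and returns True; else False.
- ctrl.set_joints(angles): joint-space move.
- ctrl.gripper_to(opening, newtons=None): finger opening in m; newtons is the grip in N (None keeps the last); returns when the fingers have stopped.
- ctrl.sleep(seconds).
- ctrl.ik(position, orientation): joint angles nearest the present ones, or None.
- ctrl.get_obs(): the state.
- ctrl.camera(name): name is "scene" or "top" or "wrist"; returns a dict with "image" (400x640x3 uint8, red, green, blue), "camera_matrix" (3x3 intrinsics, pixels), "origin" and "attitude" of the camera in the world. Camera axes: x right, y down, z forward; pixel columns grow to the right and rows downward; lengths in m; the calibration is good to about 2 mm. The wrist camera is an equidistant fisheye: a pixel r from the principal point sees the ray r / f radians off the axis. A picture is of the moment at which its call begins. There is no depth.
A pose or a line that the arm cannot do raises ctrl.IKError and nothing moves.
- ctrl.hand_in(): hands the job in; it is judged then, once.
The state is a dict: "clock": time; "qpos": joint angles; "joint_velocities": joint speeds; "joint_torque": joint torques, N m; "tcp_pos": TCP position; "tcp_rot": TCP orientation; "ft_force": force on the tool from outside, world axes, zero at the start; "ft_torque": the same for the moment, N m; "opening": finger opening in m; "grip_force": force on a finger pad.
Only numpy, scipy, OpenCV 4.12 (cv2) and the standard library are available. Lean on these libraries where they do the work, as an engineer would, in place of code of your own. Each camera call takes 0.05 s, during which the arm holds its last target. There are 200 camera calls.

## Working session

There is one attempt and no reset: what is moved stays moved. The work goes in short steps, each a Python script; the robot and the scene stay as the last script left them, time stands still between calls to the robot, and variables do not carry over. Pictures are saved under pics/ and viewed, at most 10 in all, crops included, and the job is handed in when it is done.

```bash
mkdir -p pics; cat > h.py <<'E'
import numpy as np, cv2
from scipy.spatial.transform import Rotation as R
from workcell import ctrl
def att(c):
    a=np.array(c["attitude"],float)
    return a if a.shape==(3,3) else R.from_quat(a).as_matrix()
def ray(c,u,v,z):
    K=np.array(c["camera_matrix"]); d=att(c)@np.linalg.inv(K)@[u,v,1.]
    o=np.array(c["origin"]); return o+d*(z-o[2])/d[2]
def proj(c,p):
    q=np.array(c["camera_matrix"])@(att(c).T@(np.array(p)-c["origin"])); return q[:2]/q[2]
def save(c,n): cv2.imwrite(n,cv2.cvtColor(c["image"],cv2.COLOR_RGB2BGR))
E
python3 - <<'E'
from h import *
for n in("top","scene"):
    c=ctrl.camera(n); save(c,f"pics/{n}0.png"); print(n,c["camera_matrix"],c["origin"],c["attitude"])
o=ctrl.get_obs(); print(o["clock"],o["tcp_pos"],o["tcp_rot"],o["opening"])
E
```

```text
top [[468.30212912   0.         326.49522306]
 [  0.         468.30212912 194.96726622]
 [  0.           0.           1.        ]] [0.26999478 0.12724361 1.09208808] [ 0.72826484 -0.67510436  0.08124277 -0.08522933]
scene [[403.27351778   0.         312.57024371]
 [  0.         403.27351778 193.85686443]
 [  0.           0.           1.        ]] [ 0.87571899 -0.25385026  0.65684245] [ 0.86185172  0.35878681 -0.13978837 -0.33006492]
0.1 [ 0.26891361 -0.59132215  0.23053633] [ 9.77315846e-01  2.11785849e-01 -1.74033920e-04 -6.78424073e-04] 0.08546055137904159
```

View pics/top0.png

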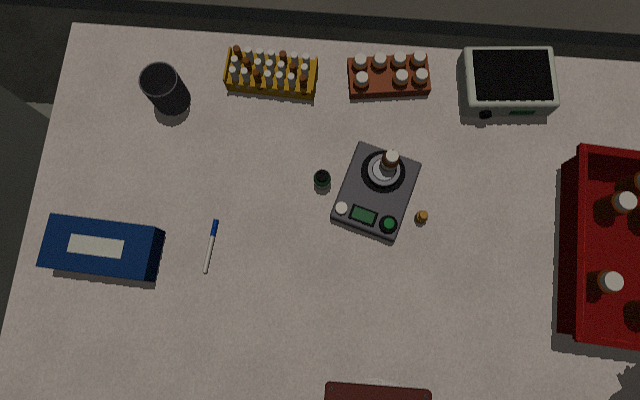

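View pics/scene0.png

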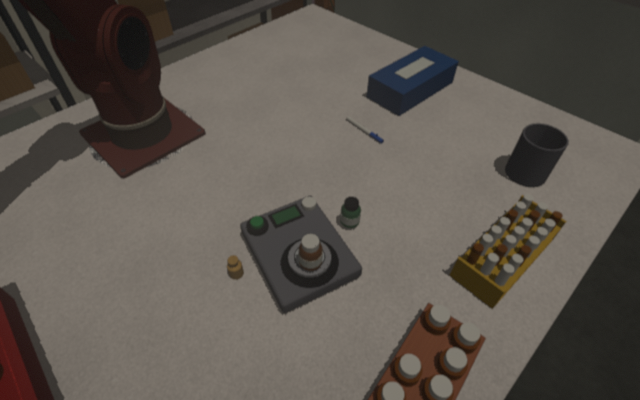

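The top view shows the balance around (376,190), with the bottle cap at (391,157), the pan at (383,170) and the green button at (389,224). The spare bottle is left at (322,180) and the brass weight right at (421,217). I'll enlarge both views.

```bash
python3 - <<'E'
import cv2,numpy as np
a=cv2.imread("pics/top0.png")[138:243,325:430]; b=cv2.imread("pics/scene0.png")[190:310,235:365]
a=cv2.resize(a,(525,525),interpolation=cv2.INTER_CUBIC);a=cv2.convertScaleAbs(a,alpha=1.5)
cv2.imwrite("pics/topc.png",a)
b=cv2.convertScaleAbs(cv2.resize(b,None,fx=5,fy=5,interpolation=cv2.INTER_CUBIC)[:600],alpha=1.5)
cv2.imwrite("pics/scenec.png",b)
E
```

```text
(no output)
```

View pics/topc.png

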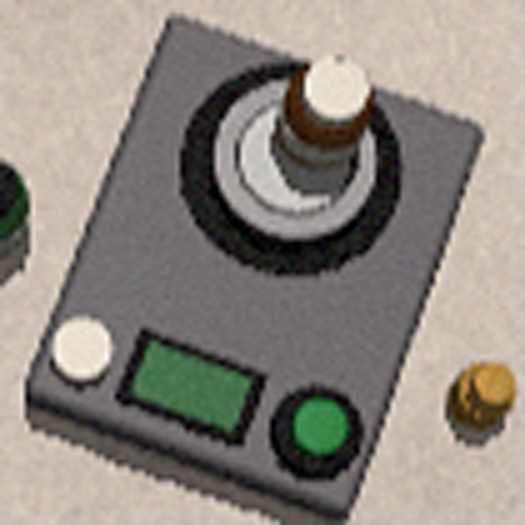

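View pics/scenec.png

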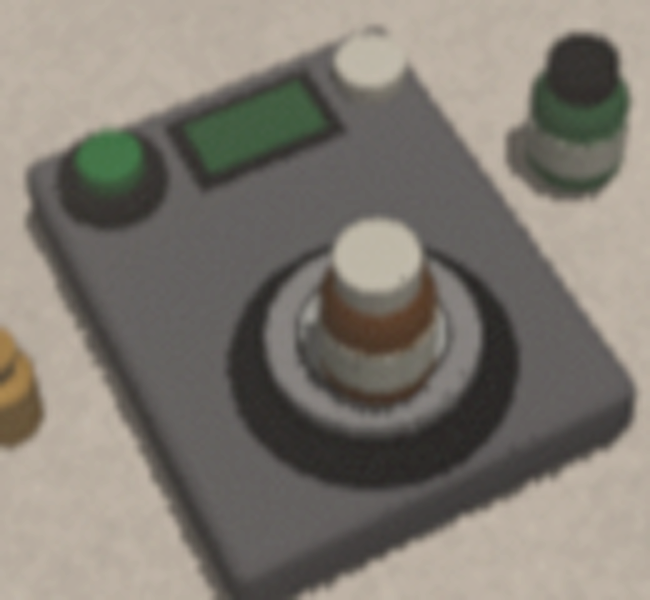

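The crops give these positions, as top / scene crop pixels:

| Point | Top crop | Scene crop |
|---|---|---|
| Pan centre | (296,159) | (375,341) |
| Cap top | (338,85) | (377,258) |
| Button top | (321,425) | (110,158) |
| Loose cap top | (82,349) | (370,62) |

I'll triangulate these and check them against the known heights.

```bash
python3 - <<'E'
from h import *
from scipy.optimize import least_squares
ct=ctrl.camera("top"); cs=ctrl.camera("scene")
pts=dict(pan=((296,159),(375,341),.058),cap=((338,85),(377,258),.126),button=((321,425),(110,158),.05),loose=((82,349),(370,62),.052))
P={}
for n,(a,b,z) in pts.items():
    a=np.array([325,138])+np.array(a)/5-.4; b=np.array([235,190])+np.array(b)/5-.4
    s=least_squares(lambda p:np.r_[proj(ct,p)-a,proj(cs,p)-b],[.4,.1,.05])
    print(n,"tri",s.x.round(4),"res",s.fun.round(2),"top",ray(ct,*a,z).round(4),"scene",ray(cs,*b,z).round(4)); P[n]=s.x
for n,u,v in(("spare",322,177),("calw",422,214)):
    print(n,ray(ct,u,v,.068 if n=="spare" else .048).round(3))
E
```

```text
pan tri [0.591  0.016  0.0527] res [-0.42 -0.35 -0.41  0.08] top [0.5886 0.0156 0.058 ] scene [0.5939 0.0143 0.058 ]
cap tri [0.6032 0.0066 0.1248] res [-0.18 -0.15 -0.17  0.03] top [0.6025 0.0064 0.126 ] scene [0.604  0.0062 0.126 ]
button tri [ 0.4657 -0.0005  0.0588] res [-0.32 -0.23 -0.33  0.05] top [ 0.4669 -0.0024  0.05  ] scene [0.46   0.0037 0.05  ]
loose tri [0.4944 0.1082 0.0488] res [-0.24 -0.21 -0.27  0.05] top [0.4932 0.1077 0.052 ] scene [0.4967 0.1068 0.052 ]
spare [0.557 0.156 0.068]
calw [ 0.493 -0.077  0.048]
```

Both cameras agree within about 5 mm. The pan is near (0.591, 0.015) and the bottle near (0.603, 0.0065), so the offset is about 15 mm, inside the 14–20 mm expected. I'll push along d≈(-0.8, 0.6) with the tilted tips of two slightly open fingers, so the bottle self-centres between them. First I'll check IK and go to the hover pose.

```bash
cat >> h.py <<'E'
TH=np.radians(18)
def orient(d,s=1):
    d=np.array([d[0],d[1],0.])/np.hypot(*d[:2]); up=np.array([0,0,1.])
    z=-up*np.cos(TH)+d*np.sin(TH); x=s*(d*np.cos(TH)+up*np.sin(TH))
    return R.from_matrix(np.c_[x,np.cross(z,x),z]).as_quat()
OFF=.011*np.cos(TH)+.0173   # TCP to nested bottle axis, along d
def st():
    o=ctrl.get_obs(); print("t",round(o["clock"],2),"tcp",np.round(o["tcp_pos"],4),"f",np.round(o["ft_force"],2),"open",round(o["opening"],4))
E
python3 - <<'E'
from h import *
d=np.array([-.8,.6,0]); b=np.array([.603,.0065,0])
best=None
for s in(1,-1):
    p=b-d*(OFF+.02); q=orient(d,s)
    j=[ctrl.ik(p+[0,0,z],q) for z in(.066,.26)]
    print(s,[None if k is None else np.round(k,2) for k in j])
    if all(k is not None for k in j):
        e=abs(j[1][6]); best=min(best or (9,0),(e,s))
s=best[1]; print("use",s)
ctrl.reach(p+[0,0,.26],orient(d,s)); ctrl.gripper_to(.020,20); st()
E
```

```text
1 [array([ 0.45,  0.72, -0.6 ,  1.38,  0.18,  1.39,  0.8 ]), array([ 0.43,  0.58, -0.61,  1.17,  0.1 ,  1.71,  0.8 ])]
-1 [array([ 0.21,  0.65, -0.23,  1.4 , -0.05,  1.37, -2.18]), array([ 0.22,  0.53, -0.25,  1.18, -0.07,  1.7 , -2.23])]
use 1
t 3.25 tcp [ 0.6412 -0.0221  0.26  ] f [0.47 0.5  0.65] open 0.0196
```

```bash
python3 - <<'E'
from h import *
d=np.array([-.8,.6,0]); b=np.array([.603,.0065,.067]); pan=np.array([.591,.0153,.067])
ctrl.move_linear(b-d*(OFF+.02),vel=.12); st()
ctrl.move_linear(b-d*(OFF+.006),vel=.03); st()
e=pan-d*(OFF+.005)
print(ctrl.move_linear(e,vel=.02,threshold=4)); st()
ctrl.move_linear(e-d*.03,vel=.06); st()
ct=ctrl.camera("top");cs=ctrl.camera("scene")
np.save("c1.npy",[ct,cs],allow_pickle=True)
def crop(c,x,y,w,h,f):
    im=c["image"][y:y+h,x:x+w]; im=cv2.convertScaleAbs(cv2.resize(im,None,fx=f,fy=f,interpolation=cv2.INTER_CUBIC),alpha=1.6); return cv2.cvtColor(im,cv2.COLOR_RGB2BGR)
cv2.imwrite("pics/c1.png",np.hstack([crop(ct,345,135,65,75,6),crop(cs,278,220,65,75,6)]))
E
```

```text
t 5.01 tcp [ 0.6416 -0.0221  0.0677] f [ 0.59 -0.87 -0.49] open 0.02
t 5.62 tcp [ 0.63   -0.0138  0.0671] f [-0.24  0.19  0.77] open 0.0201
False
t 6.57 tcp [ 0.6172 -0.0044  0.067 ] f [-0.61 -0.35 -0.27] open 0.0197
t 7.22 tcp [ 0.6412 -0.0222  0.0668] f [ 0.37  0.02 -0.47] open 0.0198
```

View pics/c1.png

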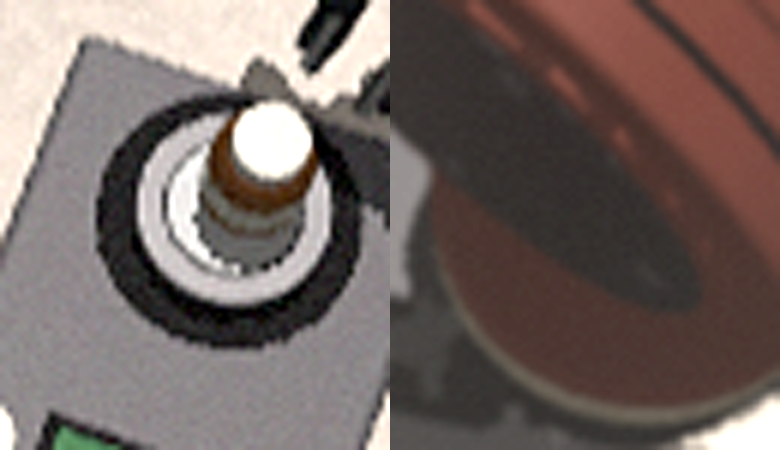

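In the top crop the cap is at (273,142) and the pan at about (234,204). The bottle slid about 8 mm towards the centre and stands upright; the arm blocks the scene camera. I'll fit the pan's rim and ring by projecting circles, to pin its centre down.

```bash
python3 - <<'E'
from h import *
from scipy.ndimage import map_coordinates
ct,cs=np.load("c1.npy",allow_pickle=True)
c0=dict(cs); c0["image"]=cv2.cvtColor(cv2.imread("pics/scene0.png"),cv2.COLOR_BGR2RGB)
c1=dict(ct); c1["image"]=cv2.cvtColor(cv2.imread("pics/top0.png"),cv2.COLOR_BGR2RGB)
a=np.linspace(0,2*np.pi,180,endpoint=False)
def samp(c,g,x,y,r,z):
    p=np.array([proj(c,[x+r*np.cos(t),y+r*np.sin(t),z]) for t in a]); return map_coordinates(g,[p[:,1],p[:,0]],order=1)
for n,c in(("top1",ct),("top0",c1),("scene0",c0)):
    g=cv2.cvtColor(c["image"],cv2.COLOR_RGB2GRAY).astype(float)
    res=[]
    for x in np.arange(.582,.602,.001):
        for y in np.arange(.008,.023,.001):
            rim=np.clip(samp(c,g,x,y,.0365,.058)-samp(c,g,x,y,.0395,.058),-30,30).mean()
            ring=np.clip((samp(c,g,x,y,.0245,.058)+samp(c,g,x,y,.029,.058))/2-samp(c,g,x,y,.0265,.058),-15,15).mean()
            res.append((rim,ring,x,y))
    r=np.array(res)
    for k,w in(("rim",(1,0)),("ring",(0,1)),("both",(1,1))):
        i=np.argsort(-(r[:,:2]@w))[:5]; print(n,k,r[i][:,2:].mean(0).round(4),(r[:,:2]@w)[i[0]].round(1))
# caps: white blob centroids near prior
for n,c,u,v in(("top1",ct,390.1,158.2),("top0",c1,392.2,154.6),("scene0",c0,310,241.2)):
    m=(c["image"].min(2)>125).astype(np.uint8); k,l,s,ce=cv2.connectedComponentsWithStats(m)
    for i in range(1,k):
        if s[i,4]>40 and np.hypot(*(ce[i]-[u,v]))<6: print(n,"cap",ce[i].round(2),s[i],ray(c,*ce[i],.126).round(4))
    print(n,"hand cap",ray(c,u,v,.126).round(4))
E
```

```text
top1 rim [0.5904 0.0158] 27.0
top1 ring [0.5892 0.0166] 9.9
top1 both [0.5898 0.0164] 36.3
top0 rim [0.5902 0.0164] 25.1
top0 ring [0.5892 0.0166] 10.1
top0 both [0.5892 0.0164] 34.7
scene0 rim [0.5914 0.0162] 24.7
scene0 ring [0.5906 0.0162] 7.5
scene0 both [0.591 0.016] 32.2
top1 cap [389.89 157.77] [384 152  13  13 125] [0.5949 0.011  0.126 ]
top1 hand cap [0.594  0.0105 0.126 ]
top0 cap [391.82 154.74] [386 149  13  12 116] [0.6021 0.0072 0.126 ]
top0 hand cap [0.6025 0.0064 0.126 ]
scene0 hand cap [0.604  0.0062 0.126 ]
```

Pan and bottle measurements now agree: the pan is at (0.590, 0.0164) and the bottle at about (0.595, 0.0115), so 7 mm remain. I'll push the rest of the way along (-0.7, 0.7).

```bash
python3 - <<'E'
from h import *
d=np.array([-.707,.707,0]); pan=np.array([.590,.0167,.067]); b=np.array([.595,.0115,.067])
q=orient(d,1)
ctrl.move_linear(b-d*(OFF+.022),q,vel=.06); st()
ctrl.move_linear(b-d*(OFF+.004),vel=.03)
print(ctrl.move_linear(pan-d*OFF,vel=.02,threshold=4)); st()
ctrl.move_linear(pan-d*(OFF+.035),vel=.06); st()
ctrl.sleep(.2)
ct=ctrl.camera("top"); np.save("c2.npy",[ct],allow_pickle=True)
m=(ct["image"].min(2)>125).astype(np.uint8); k,l,s,ce=cv2.connectedComponentsWithStats(m)
for i in range(1,k):
    if s[i,4]>40 and np.hypot(*(ce[i]-[387,160]))<9: print("cap",ce[i].round(2),s[i],ray(ct,*ce[i],.126).round(4))
im=ct["image"][135:210,345:410].copy(); im=cv2.resize(im,None,fx=8,fy=8,interpolation=cv2.INTER_CUBIC)
cv2.imwrite("pics/c2.png",cv2.cvtColor(cv2.convertScaleAbs(im,alpha=1.5),cv2.COLOR_RGB2BGR))
E
```

```text
t 7.65 tcp [ 0.63   -0.0242  0.0673] f [ 0.47  0.85 -0.27] open 0.0202
False
t 9.11 tcp [ 0.6096 -0.003   0.067 ] f [ 0.42  0.27 -0.91] open 0.0199
t 9.84 tcp [ 0.6342 -0.0273  0.0669] f [-1.4  -0.79 -0.69] open 0.0202
cap [387.75 159.73] [382 154  13  13 124] [0.5901 0.0155 0.126 ]
```

View pics/c2.png

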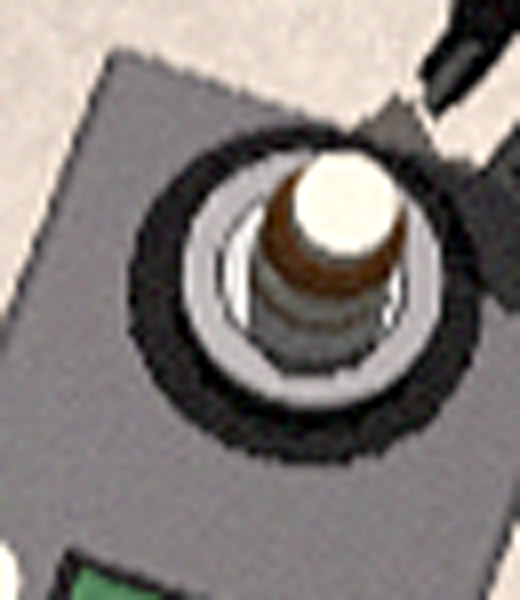

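From above, the cap is at (345,205) in the crop and the bottle stands inside the ring (spanning about 220–405). The cap reads (0.590, 0.0155), about 1 mm from the pan centre. Next I'll lift clear, check again with the unobstructed cameras, and hover over the button.

```bash
python3 - <<'E'
from h import *
import h
p=np.array(ctrl.get_obs()["tcp_pos"]); p[2]=.22
ctrl.move_linear(p,vel=.15)
h.TH=0.; q=orient([-.707,.707],1)
ctrl.reach([.465,0,.2],q); ctrl.gripper_to(0,20); st()
ct=ctrl.camera("top");cs=ctrl.camera("scene")
f=lambda c,x,y,w,h_: cv2.resize(c["image"][y:y+h_,x:x+w],None,fx=5,fy=5,interpolation=cv2.INTER_CUBIC)
cv2.imwrite("pics/c3.png",cv2.cvtColor(cv2.convertScaleAbs(np.hstack([f(ct,335,135,75,110),f(cs,240,195,85,110)]),alpha=1.5),cv2.COLOR_RGB2BGR))
for n,pt in(("btn",[.465,0,.058]),("pan",[.590,.0163,.058]),("tcp",ctrl.get_obs()["tcp_pos"])): print(n,((proj(ct,pt)-[335,135]+.4)*5).round(),((proj(cs,pt)-[240,195]+.4)*5+[375,0]).round())
E
```

```text
t 12.37 tcp [0.4656 0.     0.1998] f [-0.36 -0.19  0.84] open 0.0
btn [268. 441.] [459. 133.]
pan [245. 171.] [721. 306.]
tcp [316. 375.] [ 412. -137.]
```

View pics/c3.png

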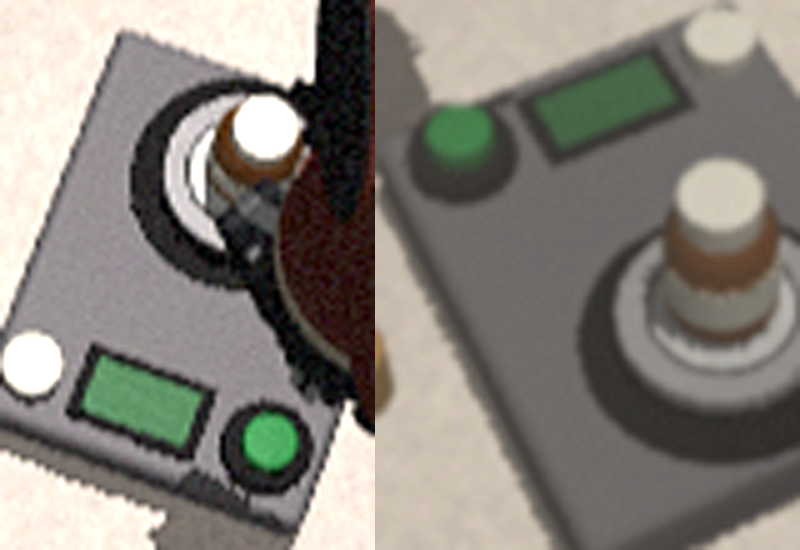

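The bottle stands inside the ring in both views. The button is seen at (271,440) and (460,130), against predicted (268,441) and (459,133), which matches. Pressing it now.

```bash
python3 - <<'E'
from h import *
c=np.array([.465,-.0005,0])
cs=ctrl.camera("scene"); print("cap expected if centred",proj(cs,[.590,.0163,.126]).round(1),"seen",[240+(720-375)/5-.4,195+183/5-.4])
ctrl.move_linear(c+[0,0,.075],vel=.12); st()
print(ctrl.move_linear(c+[0,0,.038],vel=.012,threshold=9)); st()
ctrl.sleep(.2); st()
E
```

```text
cap expected if centred [308.4 232.6] seen [308.6, 231.2]
t 13.71 tcp [ 0.4655 -0.0005  0.0757] f [-0.5  -0.36  0.34] open 0.0002
True
t 15.38 tcp [ 0.465  -0.0005  0.0561] f [-1.95 -1.04  9.26] open 0.0001
t 15.58 tcp [ 0.465  -0.0005  0.056 ] f [-2.16  0.1   9.56] open 0.0004
```

The tool stopped at z=0.056 with 9 N, well over the 3 N spring. I'll release and press again in steps, to see the spring travel and the hard stop.

```bash
python3 - <<'E'
from h import *
c=np.array([.465,-.0005,0])
def fz():
    v=[]
    for _ in range(8): ctrl.sleep(.02); v.append(ctrl.get_obs()["ft_force"][2])
    return round(float(np.mean(v)),2)
for z in(.068,.064,.062,.060,.058,.057,.056,.055):
    ctrl.move_linear(c+[0,0,z],vel=.03); f=fz(); print(z,f,round(ctrl.get_obs()["tcp_pos"][2],4))
    if f>14: break
ctrl.sleep(.2)
ctrl.move_linear(c+[0,0,.15],vel=.08)
ctrl.move_linear(c+[-.02,0,.25],vel=.15); ctrl.sleep(.5); st()
ct=ctrl.camera("top");cs=ctrl.camera("scene")
for n,k,t in(("top",ct,(387.7,159.7)),("scene",cs,(308.6,231.2))):
    m=(k["image"].min(2)>125).astype(np.uint8); kk,l,s,ce=cv2.connectedComponentsWithStats(m)
    print(n,[(ce[i].round(2),s[i,4]) for i in range(1,kk) if s[i,4]>30 and np.hypot(*(ce[i]-t))<9])
f=lambda c,x,y,w,h_: cv2.resize(c["image"][y:y+h_,x:x+w],None,fx=5,fy=5,interpolation=cv2.INTER_CUBIC)
cv2.imwrite("pics/c4.png",cv2.cvtColor(cv2.convertScaleAbs(np.hstack([f(ct,335,135,75,110),f(cs,240,195,85,110)]),alpha=1.5),cv2.COLOR_RGB2BGR))
E
```

```text
0.068 0.0 0.0678
0.064 0.2 0.0639
0.062 0.58 0.0621
0.06 1.7 0.0601
0.058 1.95 0.0581
0.057 2.47 0.057
0.056 4.91 0.0561
0.055 16.81 0.0559
t 21.88 tcp [ 0.445  -0.0005  0.2499] f [-0.09  0.23  0.13] open 0.0001
top [(array([387.71, 159.86]), np.int32(127))]
scene []
```

View pics/c4.png

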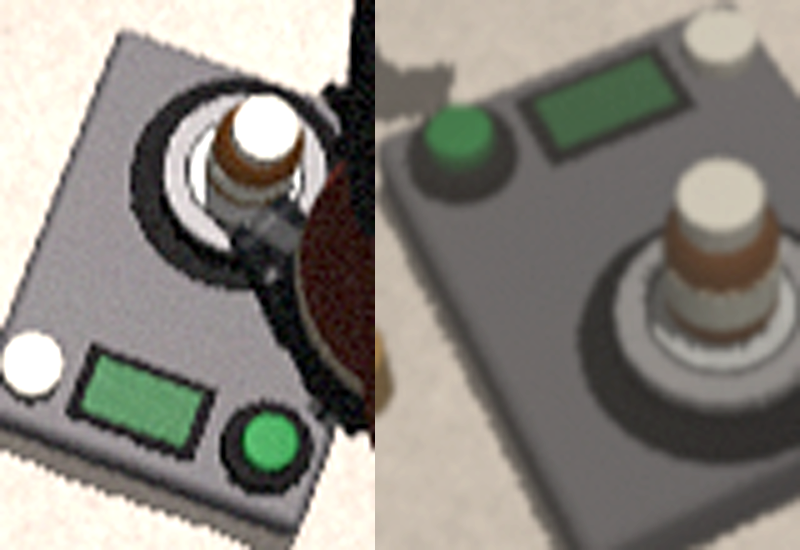

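The force profile shows a spring from 62 to 56 mm and then a hard stop, so the full 6 mm was pressed. The picture shows the button up again at (271,440), the bottle still centred with its cap at (387.7,159.9), and the fingers clear. Handing in.

```bash
python3 -c "
from workcell import ctrl
print(ctrl.hand_in())"
```

```text
the job is handed in; nothing more can be done
None
```

The bottle stands within about 1 mm of the pan's centre by camera measurement, the green button was pressed its full 6 mm twice (the second press to confirm the hard stop) and is up again, and the job is handed in; no verdict was returned.

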